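Lower the chip guard on the pen lathe

TASK

Get the pen lathe ready to run: press the red tab of the guard's ratchet all the way down so that its pawl is clear of the teeth, then push the guard arm by its yellow bar down until it lies fully closed on its rest. Push only, never swing the guard further open, leave the pawl free and leave the things around the lathe where they are; finish clear of everything.

Things in the scene. Friction and masses are not known exactly. Their poses are not given: they have to be found in the camera images.
- lathe: Small bench lathe, fixed, 360 mm long. Origin on the bench under the middle of the bed; z up; x along the spindle from the dark green headstock (-x end, 160 mm high) to the grey tailstock (120 mm high). Guard bracket on its +y side. Black box with red stop button (80 mm high) beside the headstock at -y: not part of the job. A post at x 60, y -80 mm is the guard's rest.
- guard_hinge (a point): Point on the guard's hinge line, at x = 15, y = 85, z = 140 mm in the lathe's frame; the line is parallel to the lathe's x. Raised by an angle A, the guard's yellow bar has its axis 165 cos(A) mm to the lathe's -y of this line and 165 sin(A) mm above it.
- guard (a joint): Angle of the chip guard (clear sheet between two yellow arms), rad. 0 = closed: level over the blank, on its rest and stop. Positive = raised; starts at 0.77 to 1.0, upper stop 1.2. The hinge is stiff: it stays where left and takes about 2 to 8 N at the bar to move. With the pawl engaged, the ratchet's three teeth block it from going below about 0.74.
- guard_bar (a point): Middle of the guard's yellow bar, round, 16 mm diameter, 132 mm long, parallel to the lathe's x, at the guard's free edge; the point is on the bar's axis, 8 mm below its top. The clear sheet (110 mm wide, 4 mm thick) runs from the bar to the hinge.
- pawl (a joint): Angle of the steel ratchet pawl, a rocker on its pin, rad. 0 = engaged (nose between the teeth); 0.35 = tab fully down at its stop; the nose clears the teeth from about 0.2. It stays where it is left; about 3 to 4 N on the tab moves it.
- pawl_tab (a point): Middle of the top face of the red press tab (30 mm along the lathe's x, 26 mm across) at the outer end of the pawl. Engaged it lies at x = 106, y = 174, z = 206 mm in the lathe's frame; fully pressed it is 17 mm lower and 6 mm further out (+y). A thin upright grey plate (up to z = 189 mm) carries the pawl beside it.
- tin: Bystander: closed wax tin, 60 mm across, 40 mm high, loose on the bench at the lathe's -y side. Origin: centre of its underside.
- spindle: Bystander: small turned wooden finial standing upright, 48 mm across, 90 mm high, loose on the bench at the lathe's -y side. Origin: centre of its underside.
- screwdriver: Bystander: screwdriver with an orange handle lying on the bench at the lathe's +y side, 200 mm long (its x), 26 mm thick. Origin: under its middle, on the bench.

How it is judged (in metres and radians):
On the way, in this order (a step that is already met when the one before it is completed fails the run):
1. the red tab is pressed down and the pawl is clear of the teeth, with the guard still raised (value of joint pawl above 0.25 rad and value of joint guard above 0.65 rad), for 0.1 s.
2. the guard is pushed down onto its rest (value of joint guard below 0.04 rad), for 0.2 s.
At the end, for the whole second after the job is handed in: The guard is closed within 0.04 rad (about 6 mm at the bar) and at rest, the pawl is still free (above 0.22 rad), and tin, finial and screwdriver are within 20 mm of where they began (value of joint guard below 0.04 rad and velocity of joint guard between -0.05 and 0.05 rad/s and value of joint pawl above 0.22 rad and distance of each of tin, spindle, screwdriver from where it was at the start of the episode below 0.02 m); the robot touches nothing.
It fails at once if a bystander is moved or lifted by more than 20 mm (distance of any of tin, spindle, screwdriver from where it was at the start of the episode above 0.02 m).
It fails at once if the guard is lifted further open instead of pushed down (value of joint guard above 1.06 rad).
It also fails if it takes over 54 s, if anything falls off the work surface, if the arm or the gripper's body presses on something with over 40 N, if the wrist force passes 120 N, or if a joint passes its speed limit or range.

ROBOT

A 7-joint arm with a two-finger parallel gripper is mounted at the origin on the work surface. World frame = base frame: x ahead of the robot, y to its left, z up, the work surface at z = 0. Lengths are in mm, angles in rad, forces in N, time in s.
With the tool pointing down it reaches from about 425 to 950 mm from the base axis. Payload 16.7 kg.
Tool frame: the origin (TCP) lies midway between the tips of the shut fingers; the grasp point (between the pads) lies 19 mm behind it; z points along the fingers, y is the line along which they close (so a half turn about z gives the same grasp; the last joint's range is limited). The gripper opens to 94 mm and grips with 3 to 60 N. Pads are 16 mm wide; open, the fingers measure 119 mm over their backs; the gripper's body (75 mm by 177 mm) begins 78 mm behind the grasp point.
Start: joints at [1.034, 0.426, 0.074, 1.606, -0.034, 1.111, -0.067], TCP at [254.595, -625.103, 177.967] pointing down, gripper open.
Joint ranges: [-2.85, 2.85], [-0.5, 2.14], [-1.23, 1.37], [0.21, 2.46], [-1.02, 4.16], [0.16, 2.05], [-2.73, 2.73]. Speed limits (rad/s): [1.89, 1.89, 2.39, 2.39, 3.01, 3.01, 3.01].

INTERFACE

Orientations are given as a unit quaternion [w, x, y, z].
In Python, from cell import env, cams gives the robot as it stands. The module is installed in compiled form; this text tells all that it offers.
- The arm moves only by the shell command python3 -m creep 'ROWS' [FORCE]. ROWS is JSON, a list of rows, each a list of 7 numbers: the opening, from -1 (shut) to 1 (fully open), then the shift along the world's x, y, z in m, then the turn, a rotation vector about the world's x, y, z in rad. In form: [[claw, dx, dy, dz, rx, ry, rz], ...]. A call has 1 to 8 rows; each row shifts and turns the commanded pose from where the row before left it; what a row does not reach is not made up. A row lasts 1/12 s, in which the tool goes at most 41.7 mm and 7.16 degrees, less where a joint would pass 70% of its speed; a pose out of reach is approached as far as the arm can. A call is refused whole if a number of a shift passes 0.0417 or a number of a turn 0.125, either way. A call with a gripper value outside its range is refused whole. The fingers move at their own pace and stop on an object; FORCE is the grip in N (left out, the last holds). Time passes only in rows, so rows that do not move let the fingers close. It gives the time, the measured TCP pose, the force, the opening and the grip force at its end, in the units of the state.
- env.get_obs(): the state, without advancing time (a new reading comes with each control period).
- cams.get_image(name): name is "scene" or "top" or "wrist"; returns the picture (480x640x3 uint8, red, green, blue); there is no depth.
- cams.camera_params(name): a dict with "mtx" (3x3 intrinsics, pixels), "cam_to_world" (4x4, takes a point from camera to world coordinates). Camera axes: x right, y up, looking along -z (the intrinsics and any distortion apply to the point x, -y, -z); pixel columns grow to the right and rows downward; lengths in mm; the calibration is good to about 2 mm. A picture is of the moment at which its call begins: read the wrist's pose just before it. camera_params takes no time and is no camera call; for the wrist camera it gives the pose at the moment of the call.
- env.job_done(): hands the job in; it is judged then, once.
The state is a dict: "clock": time; "q": joint angles; "qd": joint speeds; "joint_efforts": joint torques, N m; "tcp_pos": TCP position; "orientation": TCP orientation; "force": force on the tool from outside, world axes, zero at the start; "torque": the same for the moment, N m; "opening": finger opening in mm; "grip_force": force on a finger pad.
Only numpy, scipy, OpenCV 4.12 (cv2) and the standard library are available. Lean on these libraries where they do the work, as an engineer would, in place of code of your own. Each camera call takes 0.05 s, during which the arm holds its last target. There are 200 camera calls.

## Working session

There is one attempt and no reset: what is moved stays moved. The work goes in short steps, Python scripts to look and compute and a shell command to move; the robot and the scene stay as the last step left them, time stands still between calls to the robot, and variables do not carry over. Pictures are saved under pics/ and viewed, at most 10 in all, crops included, and the job is handed in when it is done.

```bash
mkdir -p pics; python3 - <<'E'
from cell import env,cams
import cv2
for n in("scene","top"):
    cv2.imwrite(f"pics/{n}0.png",cams.get_image(n)[:,:,::-1])
    p=cams.camera_params(n);print(n,p)
o=env.get_obs();print(o["clock"],o["tcp_pos"],o["orientation"],o["force"])
E
```

```text
scene {'mtx': array([[555.40154119,   0.        , 322.7902265 ],
       [  0.        , 555.40154119, 241.84456206],
       [  0.        ,   0.        ,   1.        ]]), 'cam_to_world': array([[ 6.90270249e-01, -5.20287142e-01,  5.02820319e-01,
         1.15725228e+03],
       [ 7.23385351e-01,  4.81342965e-01, -4.94997560e-01,
        -5.27963670e+02],
       [ 1.55118424e-02,  7.05414942e-01,  7.08624825e-01,
         9.58210690e+02],
       [ 0.00000000e+00,  0.00000000e+00,  0.00000000e+00,
         1.00000000e+00]])}
top {'mtx': array([[602.29181255,   0.        , 318.8523612 ],
       [  0.        , 602.29181255, 243.01882573],
       [  0.        ,   0.        ,   1.        ]]), 'cam_to_world': array([[ 1.83424971e-02,  9.90644068e-01, -1.35232702e-01,
         4.31494351e+02],
       [-9.99778799e-01,  1.67808273e-02, -1.26789800e-02,
         2.89035322e+01],
       [-1.02910397e-02,  1.35435353e-01,  9.90732739e-01,
         1.19123402e+03],
       [ 0.00000000e+00,  0.00000000e+00,  0.00000000e+00,
         1.00000000e+00]])}
0.1 [ 254.41145626 -624.75529906  177.34775256] [-5.69919568e-04  9.81368513e-01  1.92134045e-01 -1.57871451e-04] [ 0.02561139 -0.14613207 -0.26390777]
```

View pics/scene0.png

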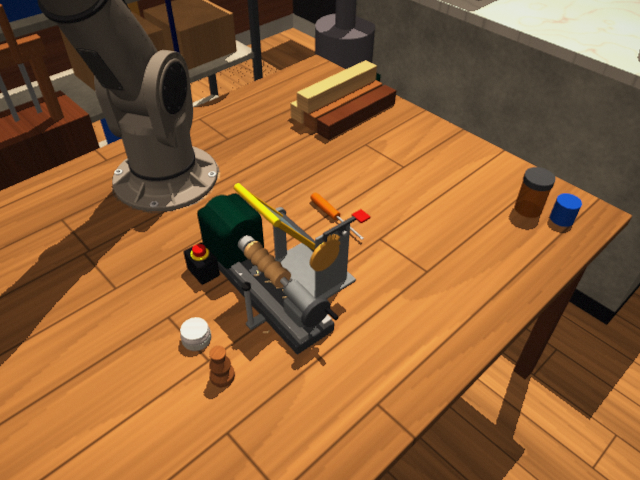

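View pics/top0.png

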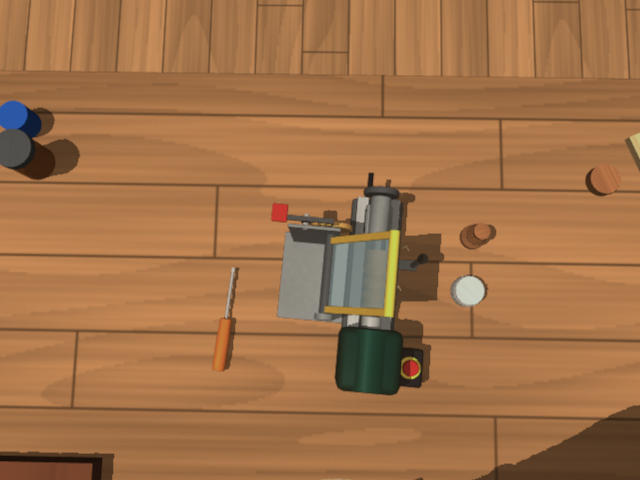

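The scene shows the lathe with headstock toward the robot, the red tab at scene (361,216) and top (280,212), and the yellow bar in top from (398,231) to (391,316). I'll enlarge both views.

```bash
python3 - <<'E'
import cv2,numpy as np
a=cv2.imread("pics/scene0.png")[170:310,190:380];b=cv2.imread("pics/top0.png")[180:330,260:450]
a=cv2.resize(a,None,fx=4,fy=4,interpolation=3)
b=cv2.resize(b,None,fx=4,fy=4,interpolation=3)
cv2.imwrite("pics/ca.png",a);cv2.imwrite("pics/cb.png",b)
E
```

```text
(no output)
```

View pics/ca.png

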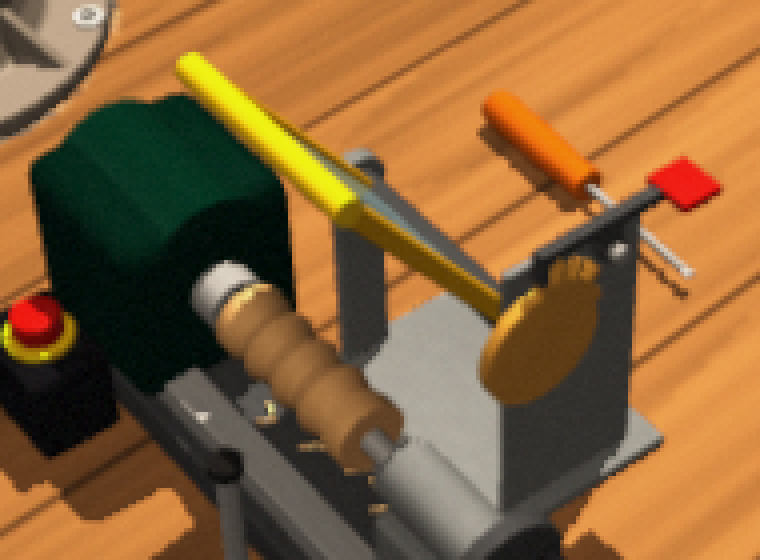

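View pics/cb.png

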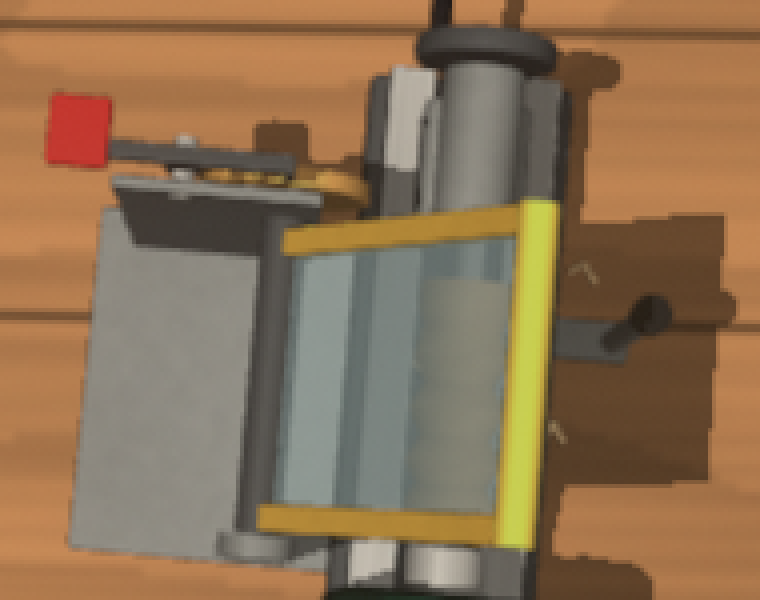

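Scene crop: tab centre is at full-image (361,216), bar ends at (237,187) and (277,222). Top crop: tab is at (279.8,212.5), bar ends at (394.8,230.5) and (388.3,316.5). Next I fit the lathe pose and the guard angle.

```bash
cat > h.py <<'E'
import numpy as np
def proj(p,P):
    T=np.linalg.inv(p["cam_to_world"]);c=T[:3,:3]@P+T[:3,3];k=p["mtx"]@np.array([c[0],-c[1],-c[2]]);return k[:2]/k[2]
def W(x,y,w,P):
    c,s=np.cos(w),np.sin(w);return np.array([x+c*P[0]-s*P[1],y+s*P[0]+c*P[1],P[2]])
def bar(A,dx=0,x0=15): return np.array([x0+dx,85-165*np.cos(A),140+165*np.sin(A)])
def ray(p,uv,z):
    k=np.linalg.inv(p["mtx"])@[*uv,1];d=p["cam_to_world"][:3,:3]@np.array([k[0],-k[1],-k[2]]);o=p["cam_to_world"][:3,3]
    return o+d*(z-o[2])/d[2]
E
python3 - <<'E'
from cell import cams
from h import *
from scipy.optimize import least_squares as L
S,T=cams.camera_params("scene"),cams.camera_params("top")
tab=np.array([106,174,206.])
def f(v):
    x,y,w,A,x0=v;r=[]
    for p,P,uv in[(S,tab,(361,215.8)),(T,tab,(279.8,212.5)),(S,bar(A,-64,x0),(237.3,187)),(S,bar(A,64,x0),(277,222)),(T,bar(A,66,x0),(394.8,230.5)),(T,bar(A,-66,x0),(388.3,316.5))]:
        r+=list(proj(p,W(x,y,w,P))-uv)
    return np.array(r)
s=L(f,[500,-50,0,.9,15]);print(s.x,s.fun.round(1))
x,y,w,A,x0=s.x
print("tab",W(x,y,w,tab),"bar",W(x,y,w,bar(A,0,x0)),"closed",W(x,y,w,bar(0,0,x0)),"hinge",W(x,y,w,np.array([15,85,140])))
print("tailtop",W(x,y,w,np.array([180,0,120])),"head",W(x,y,w,np.array([-180,0,160])))
for n,uv,z in[("tin",(469,291),40),("fin",(482,232),90),("scr",(233,270),5),("scrh",(221,365),20)]:print(n,ray(T,uv,z))
E
```

```text
[ 4.99131360e+02 -5.76825393e+01 -7.54268183e-02  9.38803441e-01
  1.50420009e+01] [-0.5 -1.8 -0.2 -1.1 -0.4 -0.8 -1.  -0.2  0.1 -0.5 -0.1 -0.6]
tab [617.9418005  107.83507072 206.        ] bar [513.19058084 -71.2549586  273.13054804] closed [ 508.10216715 -138.58857372  140.        ] hinge [520.49391324  25.94545435 140.        ]
tailtop [678.61957421 -71.24649667 120.        ] head [319.64314569 -44.11858187 160.        ]
tin [ 501.3034675  -243.85613614   40.        ]
fin [ 607.42303279 -257.59631099   90.        ]
scr [536.65811147 212.96275196   5.        ]
scrh [352.70363934 226.7548418   20.        ]
```

```bash
python3 -m creep '[[-1,0,0,0.04,0,0,0],[-1,0,0,0.04,0,0,0],[-1,0.01,0.01,0.035,0,0,0],[-1,0.01,0.02,0.03,0,0,0],[-1,0.015,0.025,0.025,0,0,0],[-1,0.015,0.03,0.02,0,0,0],[-1,0.016,0.034,0.01,0,0,0],[-1,0.016,0.034,0,0,0,0]]' 20
python3 -m creep '[[-1,0.016,0.034,0,0,0,0],[-1,0.016,0.034,0,0,0,0],[-1,0.016,0.034,0,0,0,0],[-1,0.016,0.034,0,0,0,0],[-1,0.016,0.034,0,0,0,0],[-1,0.016,0.034,0,0,0,0],[-1,0.016,0.034,0,0,0,0],[-1,0.016,0.034,0,0,0,0]]'
```

```text
clock: 0.77
tcp_pos: [337.4, -471.3, 380.2]
orientation: [0.001, 0.981, 0.192, 0.001]
force: [0.4, -0.4, 1.0]
opening: 44.0
grip_force: 0.0
clock: 1.43
tcp_pos: [464.8, -198.3, 377.9]
orientation: [0.0, 0.981, 0.192, -0.0]
force: [1.6, -0.8, -0.6]
opening: 0.7
grip_force: 0.0
```

```bash
python3 -m creep '[[-1,0.017,0.036,0,0,0,0],[-1,0.017,0.036,0,0,0,0],[-1,0.017,0.036,0,0,0,0],[-1,0.017,0.036,0,0,0,0],[-1,0.017,0.036,0,0,0,0],[-1,0.017,0.036,0,0,0,0],[-1,0.017,0.036,0,0,0,0],[-1,0.017,0.036,0,0,0,0]]'
python3 -m creep '[[-1,0.015,0.02,-0.02,0,0,0],[-1,0,0,-0.03,0,0,0],[-1,0,0,-0.03,0,0,0],[-1,0,0,-0.03,0,0,0],[-1,0,0,0,0,0,0],[-1,0,0,0,0,0,0]]'
python3 - <<'E'
from cell import env,cams
import cv2
o=env.get_obs();print(o["tcp_pos"],o["force"])
a=cams.get_image("wrist")[:,:,::-1]
b=cams.get_image("scene")[130:280,200:400,::-1]
from h import *
for P in([617.9,107.8,206],):print(proj(cams.camera_params("wrist"),np.array(P)))
b=cv2.resize(b,(640,480),interpolation=3)
cv2.imwrite("pics/w1.png",cv2.resize(cv2.hconcat([a,b]),(800,300)))
E
```

```text
clock: 2.1
tcp_pos: [600.9, 89.6, 377.8]
orientation: [0.0, 0.981, 0.192, -0.0]
force: [0.8, -1.3, -0.5]
opening: 0.4
grip_force: 0.0
clock: 2.6
tcp_pos: [614.9, 107.6, 267.4]
orientation: [-0.0, 0.981, 0.192, -0.001]
force: [0.7, -0.4, 0.7]
opening: 0.7
grip_force: 0.0
[614.93154304 107.60681136 267.36134731] [ 0.74495388 -0.39773487  0.72319807]
[313.74933423 242.96371882]
```

View pics/w1.png

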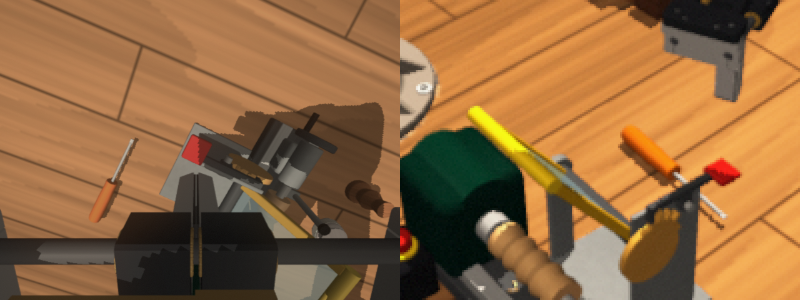

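The wrist view shows the tab at (315,240), against a prediction of (314,243), so the pose holds. Now I descend.

```bash
python3 -m creep '[[-1,0.003,0.003,-0.025,0,0,0],[-1,0,0,-0.025,0,0,0],[-1,0,0,-0.006,0,0,0],[-1,0,0,-0.003,0,0,0],[-1,0,0.001,-0.003,0,0,0],[-1,0,0.001,-0.003,0,0,0],[-1,0,0.001,-0.003,0,0,0],[-1,0,0,0,0,0,0]]'
python3 -m creep '[[-1,0,0.001,-0.003,0,0,0],[-1,0,0.001,-0.003,0,0,0],[-1,0,0.001,-0.003,0,0,0],[-1,0,0,0,0,0,0]]'
```

```text
clock: 3.37
tcp_pos: [618.7, 114.2, 200.3]
orientation: [-0.0, 0.981, 0.192, 0.0]
force: [-0.3, 0.0, 0.3]
opening: 0.3
grip_force: 0.0
clock: 3.7
tcp_pos: [618.3, 117.1, 190.3]
orientation: [-0.0, 0.981, 0.192, -0.0]
force: [-0.4, 0.2, 0.4]
opening: 0.3
grip_force: 0.0
```

```bash
python3 - <<'E'
from cell import env,cams
import cv2
a=cams.get_image("scene")[170:260,300:420,::-1];b=cams.get_image("wrist")[180:300,240:400,::-1]
cv2.imwrite("pics/s2.png",cv2.hconcat([cv2.resize(a,(400,300),interpolation=3),cv2.resize(b,(400,300),interpolation=3)]))
print(env.get_obs()["force"])
E
```

```text
[-1.55441304  0.36984977  0.39840874]
```

View pics/s2.png

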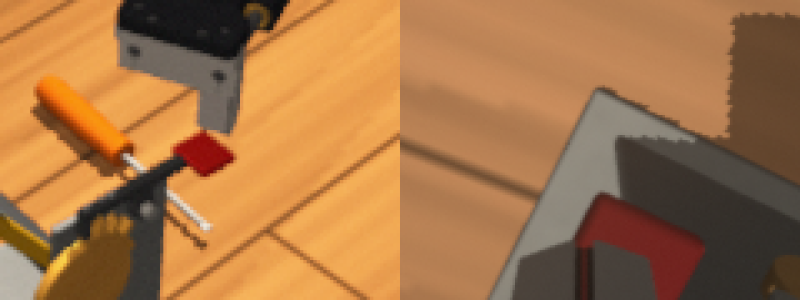

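```bash
python3 - <<'E'
from cell import env,cams
from h import *
S=cams.camera_params("scene");Wc=cams.camera_params("wrist")
t=env.get_obs()["tcp_pos"]
print(t,proj(S,t),proj(Wc,t),proj(Wc,np.array([617.9,107.8,206.])),proj(Wc,np.array([618.4,113.8,189.])),proj(S,np.array([618.4,113.8,189.])))
for c in[(-15,13),(15,13),(15,-13),(-15,-13)]:
    P=W(499.13,-57.7,-.0754,np.array([106+c[0],174+c[1],206.]));print(P,proj(S,P),proj(Wc,P))
T=np.linalg.inv(Wc["cam_to_world"]);print(Wc["cam_to_world"])
E
```

```text
[618.51076493 116.9427516  190.8124185 ] [363.31449616 217.65425027] [312.41241249 276.07716608] [327.91923696 293.4250769 ] [317.45889923 277.06610352] [362.15722079 218.98885471]
[603.95789161 121.91378884 206.        ] [360.30345491 207.49617269] [293.480617   306.59509063]
[633.8726546  119.65393153 206.        ] [370.30275756 215.28065856] [318.68684938 258.81571465]
[631.91411161  93.72780361 206.        ] [360.70549039 220.75648053] [363.02482073 279.84654226]
[601.99934861  95.98766091 206.        ] [350.73885078 212.81078755] [336.68501234 326.21737152]
[[ 3.76979407e-01  8.92839269e-01  2.46423550e-01  6.91166644e+02]
 [-9.26221614e-01  3.63455190e-01  1.00069204e-01  1.45975838e+02]
 [-2.18203167e-04 -2.65966848e-01  9.63982151e-01  3.96968861e+02]
 [ 0.00000000e+00  0.00000000e+00  0.00000000e+00  1.00000000e+00]]
```

```bash
python3 - <<'E'
from cell import env,cams
from h import *
from scipy.optimize import least_squares as L
import cv2
S,T,Wc=[cams.camera_params(n) for n in("scene","top","wrist")]
print(L(lambda P:np.r_[proj(S,P)-(361,215.8),proj(T,P)-(279.8,212.5)],[618,108,206]).x)
# corners: top image crop (260,180)/4
for n,t,s,w in[("out+x",(52,94),(371,216.5),(320,257)),("in+x",(112,97),(361.5,223),(362,276)),("out-x",(46,163),(360.9,209),None),("in-x",(108,166),(351.9,215.6),None)]:
    t=np.array(t)/4+(260,180)
    r=L(lambda P:np.r_[proj(S,P)-s,proj(T,P)-t,(proj(Wc,P)-w) if w else []],[618,108,206]);print(n,r.x,r.fun.round(1))
t=env.get_obs()["tcp_pos"];a=cams.get_image("top")[:,:,::-1];print(proj(T,t),proj(T,t+[0,0,97]))
a=cv2.resize(a[160:260,220:340],(480,400),interpolation=3)
b=cv2.resize(cams.get_image("wrist")[200:440,200:440,::-1],(320,320));b=cv2.copyMakeBorder(b,0,80,0,0,0)
cv2.imwrite("pics/t3.png",cv2.hconcat([a,b]))
E
```

```text
[617.67852378 108.45470823 200.40003512]
out+x [633.84891582 119.04816147 202.28744946] [-1.1  0.3  0.3 -1.1 -0.4  0.1]
in+x [632.17066867  93.86598155 200.88408214] [-0.8 -0.3  0.4 -0.5 -0.2 -0.1]
out-x [603.55454179 122.14515388 201.13091655] [-0.8  0.1 -0.5 -0.4]
in-x [603.14802569  96.40288703 198.56396058] [-0.8  0.1 -0.5 -0.4]
[274.87776225 212.68301304] [269.6390631  200.93232082]
```

View pics/t3.png

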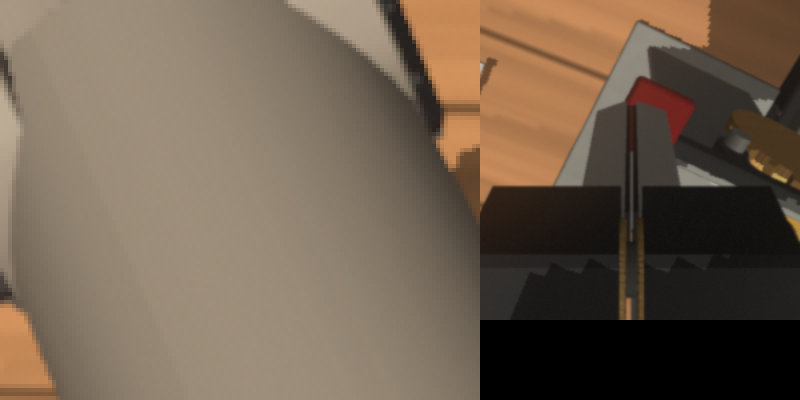

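```bash
python3 - <<'E'
from cell import env,cams
from h import *
import cv2
a=cv2.imread("pics/scene0.png")[:,:,::-1].astype(int);b=cams.get_image("scene").astype(int)
for i in(a,b):
    c=i[195:235,340:385];m=(c[...,0]>90)&(c[...,1]<60)&(c[...,2]<60);y,x=np.nonzero(m)
    print(m.sum(),x.min()+340,x.max()+340,y.min()+195,y.max()+195,x.mean()+340,y.mean()+195, "bottom x",x[y==y.max()].mean()+340,"left y",y[x==x.min()].mean()+195,"right y",y[x==x.max()].mean()+195)
S,Wc=[cams.camera_params(n) for n in("scene","wrist")]
for d,n in((0,0),(1,17)):
  for c in[(15,13),(15,-13),(-15,-13)]:
    P=W(499.13,-57.7,-.0754,np.array([106+c[0],174+c[1]+6*d,206.-n]));print(n,c,proj(S,P).round(1),proj(Wc,P).round(1))
E
```

```text
137 352 369 210 222 360.8540145985402 216.03649635036496 bottom x 361.0 left y 214.5 right y 217.0
137 352 369 210 222 360.9051094890511 216.007299270073 bottom x 361.0 left y 215.0 right y 217.0
0 (15, 13) [370.3 215.3] [318.4 258.9]
0 (15, -13) [360.7 220.8] [362.7 279.9]
0 (-15, -13) [350.7 212.8] [336.4 326.2]
17 (15, 13) [371.8 220.2] [308.4 244.7]
17 (15, -13) [362.4 225.7] [349.7 264.4]
17 (-15, -13) [352.5 217.8] [325.6 308. ]
```

The tab hasn't moved and there is no contact force, so I'll probe further down and watch the force.

```bash
for i in 1 ; do python3 -m creep '[[-1,0,-0.002,-0.003,0,0,0],[-1,0,-0.002,-0.003,0,0,0],[-1,0,0,0,0,0,0]]'; python3 -m creep '[[-1,0,0,-0.003,0,0,0],[-1,0,0,-0.003,0,0,0],[-1,0,0,0,0,0,0]]'; done; python3 - <<'E'
from cell import env,cams
import numpy as np
b=cams.get_image("scene").astype(int)
c=b[195:240,340:385];m=(c[...,0]>90)&(c[...,1]<60)&(c[...,2]<60);y,x=np.nonzero(m);print(m.sum(),x.min()+340,x.max()+340,y.min()+195,y.max()+195,x.mean()+340,y.mean()+195)
E
```

```text
clock: 4.2
tcp_pos: [618.3, 112.1, 184.2]
orientation: [0.0, 0.981, 0.192, -0.0]
force: [-0.0, -0.8, -0.6]
opening: 0.6
grip_force: 0.0
clock: 4.45
tcp_pos: [618.5, 113.0, 178.4]
orientation: [-0.0, 0.981, 0.192, -0.0]
force: [-0.0, 0.1, 0.5]
opening: 0.3
grip_force: 0.0
104 352 369 212 222 360.7019230769231 217.15384615384616
```

The finger now covers the top of the tab in the image without touching it, so the real tip is higher than I assumed. I continue down.

```bash
python3 -m creep '[[-1,0,0,-0.003,0,0,0],[-1,0,0,-0.003,0,0,0],[-1,0,0,0,0,0,0]]'; python3 -m creep '[[-1,0,0,-0.003,0,0,0],[-1,0,0,-0.003,0,0,0],[-1,0,0,0,0,0,0]]';python3 - <<'E'
from cell import env,cams
import numpy as np,cv2
b=cams.get_image("scene");cv2.imwrite("pics/s4.png",cv2.resize(b[150:270,290:450,::-1],(800,600),interpolation=3));b=b.astype(int)
c=b[195:240,340:385];m=(c[...,0]>90)&(c[...,1]<60)&(c[...,2]<60);y,x=np.nonzero(m);print(m.sum(),x.min()+340,x.max()+340,y.min()+195,y.max()+195,x.mean()+340,y.mean()+195)
E
```

```text
clock: 4.75
tcp_pos: [618.7, 113.6, 172.8]
orientation: [-0.0, 0.981, 0.192, 0.0]
force: [1.0, 2.0, 2.3]
opening: 0.6
grip_force: 1.4
clock: 5.0
tcp_pos: [618.6, 113.5, 166.6]
orientation: [-0.0, 0.981, 0.192, 0.0]
force: [1.0, 3.3, 3.0]
opening: 0.8
grip_force: 1.9
84 353 370 216 225 361.9404761904762 220.95238095238096
```

View pics/s4.png

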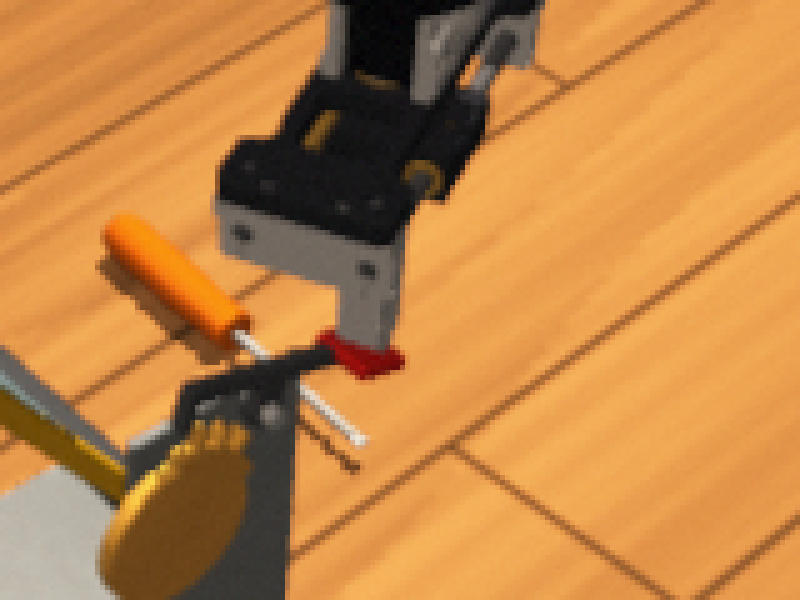

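The finger is now on the tab and pressing it down. Contact was at TCP z of about 176. I continue to the stop.

```bash
python3 -m creep '[[-1,0,0.001,-0.003,0,0,0],[-1,0,0.001,-0.002,0,0,0],[-1,0,0,0,0,0,0]]'; python3 -m creep '[[-1,0,0,-0.002,0,0,0],[-1,0,0,0,0,0,0]]'
```

```text
clock: 5.3
tcp_pos: [619.0, 114.3, 162.5]
orientation: [0.001, 0.981, 0.192, 0.0]
force: [-3.2, -1.1, 15.8]
opening: 0.8
grip_force: 7.0
clock: 5.47
tcp_pos: [619.3, 114.4, 161.8]
orientation: [0.001, 0.981, 0.192, 0.001]
force: [-6.8, -2.2, 28.4]
opening: 0.4
grip_force: 12.8
```

```bash
python3 -m creep '[[-1,0,0,-0.002,0,0,0],[-1,0,0,0,0,0,0]]';python3 -m creep '[[-1,0,0,-0.002,0,0,0],[-1,0,0,0,0,0,0]]'
```

```text
clock: 5.63
tcp_pos: [619.6, 114.4, 161.0]
orientation: [0.001, 0.981, 0.192, 0.001]
force: [-12.2, -4.7, 42.9]
opening: 0.7
grip_force: 19.0
clock: 5.8
tcp_pos: [619.9, 114.4, 160.3]
orientation: [0.001, 0.981, 0.192, 0.002]
force: [-17.0, -6.0, 56.7]
opening: 0.5
grip_force: 25.2
```

```bash
python3 -m creep '[[-1,0,0,0.01,0,0,0],[-1,0,0,0.02,0,0,0],[-1,0,0,0.03,0,0,0],[-1,0,0,0.04,0,0,0],[-1,0,0,0.04,0,0,0],[-1,0,0,0,0,0,0]]'; python3 - <<'E'
from cell import env,cams
import numpy as np,cv2
b=cams.get_image("scene");cv2.imwrite("pics/s5.png",cv2.resize(b[150:300,190:390,::-1],(800,600),interpolation=3));b=b.astype(int)
c=b[195:240,340:385];m=(c[...,0]>90)&(c[...,1]<60)&(c[...,2]<60);y,x=np.nonzero(m);print(m.sum(),x.min()+340,x.max()+340,y.min()+195,y.max()+195,x.mean()+340,y.mean()+195)
E
```

```text
clock: 6.3
tcp_pos: [620.9, 115.2, 303.3]
orientation: [0.0, 0.981, 0.192, 0.004]
force: [0.4, 0.8, -0.1]
opening: 0.5
grip_force: 0.0
102 354 370 216 226 362.04901960784315 221.10784313725492
```

View pics/s5.png

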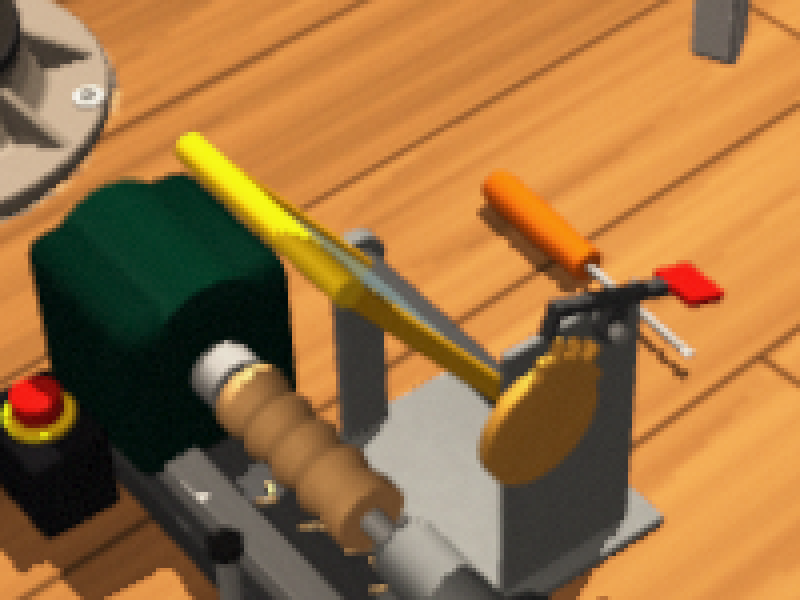

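The tab is down at scene (362,221), the pawl nose is clear of the teeth, and the guard is still raised. Next I move over the bar.

```bash
python3 -m creep '[[-1,-0.018,-0.031,0,0,0,0],[-1,-0.018,-0.031,0,0,0,0],[-1,-0.018,-0.031,0,0,0,0],[-1,-0.018,-0.031,0,0,0,0],[-1,-0.018,-0.031,0,0,0,0],[-1,-0.018,-0.031,0,0,0,0],[-1,0,0,-0.02,0,0,0],[-1,0,0,0,0,0,0]]'; python3 -m creep '[[-1,0,0,-0.01,0,0,0],[-1,0,0,-0.006,0,0,0],[-1,0,0,0,0,0,0]]'; python3 -m creep '[[-1,0,0,-0.006,0,0,0],[-1,0,0,-0.004,0,0,0],[-1,0,0,0,0,0,0]]'
```

```text
clock: 7.02
tcp_pos: [508.0, -73.6, 272.9]
orientation: [-0.0, 0.982, 0.19, -0.002]
force: [-0.5, 1.5, -1.0]
opening: 0.5
grip_force: 0.0
clock: 7.27
tcp_pos: [510.3, -70.0, 258.4]
orientation: [-0.001, 0.981, 0.193, -0.001]
force: [-0.4, -0.0, 0.4]
opening: 0.4
grip_force: 0.0
clock: 7.52
tcp_pos: [511.3, -73.5, 251.0]
orientation: [0.002, 0.981, 0.192, 0.0]
force: [-2.4, -8.5, 13.5]
opening: 0.2
grip_force: 6.4
```

Contact with the bar is at TCP z of about 252. I follow its arc down.

```bash
python3 -m creep '[[-1,0,-0.005,-0.005,0,0,0],[-1,0,-0.006,-0.005,0,0,0],[-1,0,-0.006,-0.006,0,0,0],[-1,0,-0.006,-0.006,0,0,0]]'; python3 -m creep '[[-1,0,-0.005,-0.006,0,0,0],[-1,-0.001,-0.005,-0.006,0,0,0],[-1,0,-0.005,-0.007,0,0,0],[-1,0,-0.004,-0.007,0,0,0]]'
```

```text
clock: 7.85
tcp_pos: [511.2, -95.8, 228.8]
orientation: [0.001, 0.981, 0.192, 0.001]
force: [-2.4, -5.5, 10.3]
opening: 0.3
grip_force: 4.9
clock: 8.18
tcp_pos: [510.2, -114.1, 202.2]
orientation: [0.001, 0.981, 0.192, 0.0]
force: [-0.3, -3.5, 5.4]
opening: 0.3
grip_force: 2.8
```

```bash
python3 -m creep '[[-1,0,-0.004,-0.007,0,0,0],[-1,-0.001,-0.004,-0.007,0,0,0],[-1,0,-0.003,-0.007,0,0,0],[-1,0,-0.003,-0.008,0,0,0],[-1,-0.001,-0.003,-0.008,0,0,0],[-1,0,-0.002,-0.008,0,0,0]]'; python3 -m creep '[[-1,0,-0.002,-0.008,0,0,0],[-1,0,-0.001,-0.008,0,0,0],[-1,0,-0.001,-0.008,0,0,0],[-1,0,0,-0.004,0,0,0],[-1,0,0,0,0,0,0]]'
```

```text
clock: 8.68
tcp_pos: [507.7, -132.2, 156.2]
orientation: [-0.0, 0.981, 0.192, 0.0]
force: [1.1, -2.2, 2.7]
opening: 0.7
grip_force: 1.6
clock: 9.1
tcp_pos: [506.9, -135.7, 127.7]
orientation: [-0.001, 0.981, 0.192, -0.001]
force: [0.4, 0.5, 0.4]
opening: 0.3
grip_force: 0.0
```

```bash
python3 -m creep '[[-1,0,0,-0.004,0,0,0],[-1,0,0,0,0,0,0]]'; python3 -m creep '[[-1,0,0,-0.003,0,0,0],[-1,0,0,0,0,0,0]]'
```

```text
clock: 9.27
tcp_pos: [507.5, -135.8, 124.6]
orientation: [-0.0, 0.981, 0.192, -0.0]
force: [0.6, -1.0, -0.2]
opening: 0.4
grip_force: 0.0
clock: 9.43
tcp_pos: [507.6, -136.0, 121.8]
orientation: [-0.0, 0.981, 0.192, 0.0]
force: [0.0, -0.5, -0.3]
opening: 0.6
grip_force: 0.0
```

```bash
python3 -m creep '[[-1,0,0,-0.002,0,0,0],[-1,0,0,0,0,0,0]]'; python3 -m creep '[[-1,0,0,-0.002,0,0,0],[-1,0,0,0,0,0,0]]'; python3 -m creep '[[-1,0,0,-0.002,0,0,0],[-1,0,0,0,0,0,0]]'
```

```text
clock: 9.6
tcp_pos: [507.8, -136.0, 120.4]
orientation: [0.0, 0.981, 0.192, 0.0]
force: [-2.6, 0.8, 9.8]
opening: 0.1
grip_force: 4.9
clock: 9.77
tcp_pos: [508.1, -136.0, 119.7]
orientation: [0.0, 0.981, 0.192, 0.0]
force: [-10.9, 2.5, 32.4]
opening: 0.6
grip_force: 16.0
clock: 9.93
tcp_pos: [508.4, -136.0, 119.1]
orientation: [0.001, 0.981, 0.192, 0.001]
force: [-19.7, 4.9, 55.6]
opening: 0.3
grip_force: 27.7
```

The bar is on its hard stop at z of about 120.5, as expected. I hold briefly, lift away and check.

```bash
python3 -m creep '[[-1,0,0,0.002,0,0,0],[-1,0,0,0.002,0,0,0],[-1,0,0,0.01,0,0,0],[-1,0,0,0.03,0,0,0],[-1,0,0,0.04,0,0,0],[-1,0,0,0.04,0,0,0],[-1,0,0,0.04,0,0,0],[-1,0,0,0.04,0,0,0]]'; python3 -m creep '[[-1,0,-0.03,0.01,0,0,0],[-1,0,-0.03,0,0,0,0],[-1,0,-0.03,0,0,0,0],[-1,0,-0.03,0,0,0,0],[-1,0,0,0,0,0,0],[-1,0,0,0,0,0,0]]'; python3 - <<'E'
from cell import env,cams
import cv2
b=cams.get_image("scene");cv2.imwrite("pics/s6.png",cv2.resize(b[150:390,160:400,::-1],(600,600),interpolation=3))
E
```

```text
clock: 10.6
tcp_pos: [507.1, -135.8, 322.6]
orientation: [-0.0, 0.981, 0.192, 0.0]
force: [0.8, -0.3, -0.5]
opening: 0.1
grip_force: 0.0
clock: 11.1
tcp_pos: [507.1, -257.4, 329.9]
orientation: [-0.0, 0.982, 0.191, -0.0]
force: [-0.4, 0.4, 0.3]
opening: 0.3
grip_force: 0.0
```

View pics/s6.png

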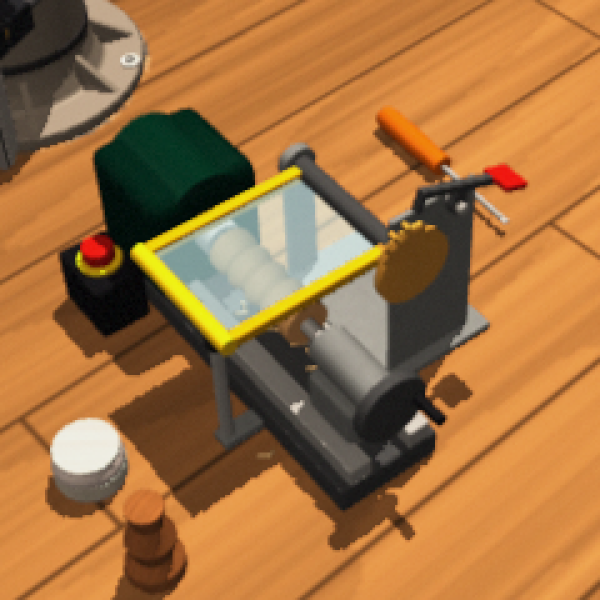

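The guard is level on its rest (bar from (140,250) to (225,345)), the tab is still down at (507,177), and the tin, finial and screwdriver haven't moved. The arm is clear, so I hand in.

```bash
python3 -c "
from cell import env
print(env.job_done())"
```

```text
the job is handed in; nothing more can be done
None
```

I handed the job in at about 11 s: the pawl was pressed to its stop and the guard pushed down onto its rest, with the bystanders unmoved and the arm clear in the last picture; the hand-in call returned no verdict.

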